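Empty the spent cells out of the slotted tin and heft it to be sure

TASK

Three spent torch cells are inside the round aluminium tin under the low bamboo rail. Lift the tin out, tip it over the white tray so that the cells fall out through the slot in its lid, then hold it upright and still in the air for a good second to judge by its weight whether any cell is left; tip and heft again until it hefts empty, and only then stand it back upright on its cork coaster under the rail and let go. All three cells must end in the tray; keep off the rail, and leave the green tumbler and the white torch where they stand.

Things in the scene. Friction and masses are not known exactly. Their poses are not given: they have to be found in the camera images.
- tin_center (a point): Half-way up the axis of the round aluminium tin: diameter 66 mm (68 at the 12 mm deep lid rim), 90 mm tall, this point 45 mm above its underside. z along the axis, up through the lid; x towards the pouring slot. Inside: diameter 61, height 83 mm. 0.12 kg empty. Cells slide very easily in it (friction about 0.08).
- tin_slot (a point): Centre of the lid's pouring slot, 18.5 mm from the axis towards the tin's +x, level with the lid's top. The slot is 28 mm wide (along y), from 4 mm beyond the axis out to the rim; one cell passes at a time, two side by side block one another. Pour with the +x side lowest, the axis 20 degrees past level; rocking the tipped tin some 30 degrees each way about its axis frees stuck cells.
- cell1_center (a point): Centre of a cell: cylinder of diameter 18.5 mm, length 65 mm, along z; 0.06 kg. Starts inside the tin.
- cell2_center (a point): As cell 1: the second cell, same size and weight.
- cell3_center (a point): As cell 1: the third cell, same size and weight.
- tray: Open white plastic tray, fixed: 160 mm along its x, 200 mm along its y, 50 mm tall, walls and floor 4 mm; origin at the centre of its underside.
- coaster: Round cork coaster, fixed, diameter 100 mm, 4 mm thick, origin at the centre of its underside. The tin starts on it and must end on it.
- rail: Low bamboo rail, fixed: a bar of diameter 16 mm, 516 mm long along its y, axis 205 mm above the table, on posts of diameter 18 mm at y = -230 and +230 mm with feet 90 by 50 mm; origin on the table under the bar's middle. It passes right over the tin, so a gripper cannot come down vertically: lean it 25 to 50 degrees, its body on the robot's side.
- tumbler: Bystander: green glass tumbler, upright, diameter 72 mm at the rim and 58 at the foot, 115 mm tall, origin at the centre of its underside. Stands beside the coaster.
- torch: Bystander: white plastic torch standing on its head, diameter 54 mm below and 36 above, 150 mm tall, origin at the centre of its underside. Stands on the other side of the coaster.
There are look-alikes about, which are no part of the job. What is meant by the part that bears tin_center is not red, and is the larger of those in its own colour.

How it is judged:
By the outcome, as a careful person would: the job done as asked, in the order asked, and still so for the second after the job is handed in, with the robot touching nothing.
It also fails if it takes over 72 s, if anything falls off the work surface, if the arm or the gripper's body presses on something with over 40 N, if the wrist force passes 120 N, or if a joint passes its speed limit or range.

ROBOT

A 6-joint arm with a two-finger parallel gripper is mounted at the origin on the work surface. World frame = base frame: x ahead of the robot, y to its left, z up, the work surface at z = 0. Lengths are in m, angles in rad, forces in N, time in s.
With the tool pointing down it reaches from about 0.375 to 0.975 m from the base axis. Payload 3.8 kg.
Tool frame: the origin (TCP) lies at the very end of the fingers, on their centre line; the grasp point (between the pads) lies 19 mm behind it; z points along the fingers, y is the direction in which the jaws open and shut (so a half turn about z gives the same grasp; the last joint's range is limited). The gripper opens to 85 mm and grips with 20 to 120 N. Pads are 22 mm wide; open, the fingers measure 114 mm over their backs; the gripper's body (76 mm by 85 mm) begins 54 mm behind the grasp point. The pads swing forward as they close: fully open they stand 13 mm farther back than shut.
Start: joints at [-1.216, 0.264, 1.604, -0, 1.274, -0.037], TCP at [0.258, -0.624, 0.231] pointing down, gripper open.
Joint ranges: [-2.63, 2.63], [-0.94, 2.18], [0.31, 2.57], [-1.31, 4.45], [0, 2.66], [-2.55, 2.55]. Speed limits (rad/s): [2.57, 2.57, 3.14, 3.14, 3.14, 3.14].

INTERFACE

Orientations are given as a rotation vector (axis times angle).
In Python, from workcell import read_state, read_camera, camera_info, finish_job gives the robot as it stands. The module is installed in compiled form; this text tells all that it offers.
- The arm moves only by the tool play_rows, never from a script. Its argument "motion" is a list of rows, each a list of 5 numbers: the shift along the tool's x, y, z in units of 1000 mm (1.0 is 1000 mm), then the turn about the tool's z in units of 2 pi rad (1.0 is 2 pi rad), then the finger opening in mm, from 0 to 85.4. A call has 1 to 5 rows; each row shifts and turns the commanded pose from where the row before left it, along the tool's axes as they then stand; what a row does not reach is not made up. A row lasts 1/8 s, in which the tool goes at most 62.5 mm and 10.7 degrees, less where a joint would pass 70% of its speed; a pose out of reach is approached as far as the arm can. A call with a number of a shift or a turn outside -1 to 1 is refused whole. A call with a gripper value outside its range is refused whole. The fingers move at their own pace and stop on an object; "squeeze" is the grip in N (left out, the last holds). Time passes only in rows, so rows that do not move let the fingers close. It gives the time, the measured TCP pose, the force and the opening at its end, in the units of the state.
- read_state(): the state, without advancing time (a new reading comes with each control period).
- read_camera(name): name is "side" or "top"; returns the picture (420x560x3 uint8, red, green, blue); there is no depth.
- camera_info(name): a dict with "intrinsics" (3x3 intrinsics, pixels), "pose" (4x4, takes a point from camera to world coordinates). Camera axes: x right, y down, z forward; pixel columns grow to the right and rows downward; lengths in m; the calibration is good to about 2 mm. A picture is of the moment at which its call begins. camera_info takes no time and is no camera call.
- finish_job(): hands the job in, once; it reports no verdict.
The state is a dict: "time": time; "q": joint angles; "joint_vel": joint speeds; "joint_torque": joint torques, N m; "tool_pos": TCP position; "tcp_rot": TCP orientation; "wrist_force": force on the tool from outside, world axes, zero at the start; "torque": the same for the moment, N m; "width": opening from 0.0 (shut) to 1.0 (fully open).
Only numpy, scipy, OpenCV 4.12 (cv2) and the standard library are available. Lean on these libraries where they do the work, as an engineer would, in place of code of your own. Each camera call takes 0.05 s, during which the arm holds its last target. There are 200 camera calls.

## Working session

There is one attempt and no reset: what is moved stays moved. The work goes in short steps, Python scripts to look and compute and a tool call to move; the robot and the scene stay as the last step left them, time stands still between calls to the robot, and variables do not carry over. Pictures are saved under pics/ and viewed, about 8 in all and at most 12, crops included, and the job is handed in when it is done.

Besides the shell and the picture viewer there is one more tool, called after "Emit:" as name([rows], argument=value, ...), one row to a line, values as JSON. play_rows: Moves the arm, as the interface text tells. Shifts and turns lie within -1 to 1; 1 stands for 1000 mm of shift or 2 pi rad of turn. Its arguments: {"type":"object","properties":{"motion":{"type":"array","items":{"type":"array","items":{"type":"number"}}},"squeeze":{"type":"number"}},"required":["motion"]}

```bash
mkdir -p pics; ls; python3 - <<'E'
from workcell import *
import cv2,numpy as np
s=read_state();print(s)
for n in("side","top"):
    i=camera_info(n);print(n,np.round(i["intrinsics"],2).tolist(),np.round(i["pose"],4).tolist())
    cv2.imwrite(f"pics/{n}0.png",read_camera(n)[:,:,::-1])
E
```

```text
pics
{'time': 0.0, 'q': array([-1.21590151e+00,  2.64760288e-01,  1.60537807e+00,  4.11157395e-06,
        1.27371672e+00, -3.68937105e-02]), 'joint_vel': array([ 3.56836075e-05,  4.73162643e-04,  1.98116217e-03, -2.75020347e-04,
        3.23861764e-04,  2.27631784e-03]), 'joint_torque': array([ 1.20480445e-05, -5.15113878e+01, -3.67310643e+01, -3.04481262e-05,
        1.29830930e-02, -2.27529637e-05]), 'tool_pos': array([ 0.25748991, -0.62315885,  0.22995504]), 'tcp_rot': array([-3.07931510e+00, -6.11054647e-01,  5.56187093e-04]), 'wrist_force': array([ 0.41038275, -0.06286472,  0.65715522]), 'torque': array([ 0.06231182,  0.00867386, -0.05045717]), 'width': 1.0053561062503469}
side [[404.37, 0.0, 285.19], [0.0, 404.37, 207.55], [0.0, 0.0, 1.0]] [[-0.7852, 0.5006, -0.3645, 0.933], [0.619, 0.6517, -0.4383, 0.363], [0.0181, -0.5698, -0.8216, 0.8208], [0.0, 0.0, 0.0, 1.0]]
top [[511.44, 0.0, 278.71], [0.0, 511.44, 206.51], [0.0, 0.0, 1.0]] [[0.0075, -0.992, 0.1263, 0.4406], [-0.9999, -0.0065, 0.0086, -0.0117], [-0.0078, -0.1264, -0.992, 1.2508], [0.0, 0.0, 0.0, 1.0]]
```

View pics/side0.png

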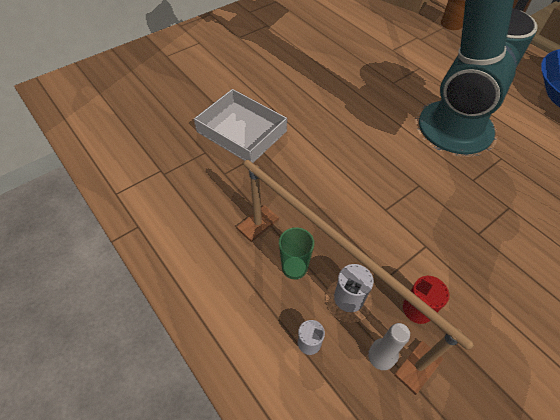

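View pics/top0.png

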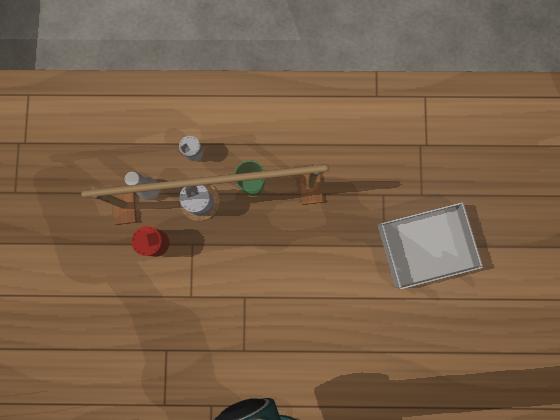

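```bash
python3 - <<'E'
import cv2,numpy as np
a=cv2.imread("pics/top0.png")[125:255,80:280];b=cv2.imread("pics/side0.png")[210:390,240:480]
a=cv2.resize(a,(800,520),interpolation=2)[:,:400*2][:, :]
cv2.imwrite("pics/ct.png",a)
b=cv2.resize(b,(800,600),interpolation=2);cv2.imwrite("pics/cs.png",b)
E
```

```text
(no output)
```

View pics/ct.png

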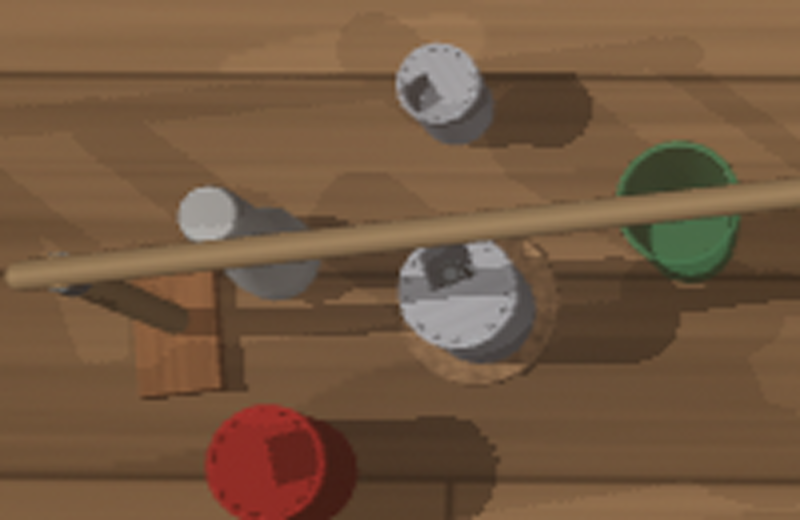

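View pics/cs.png

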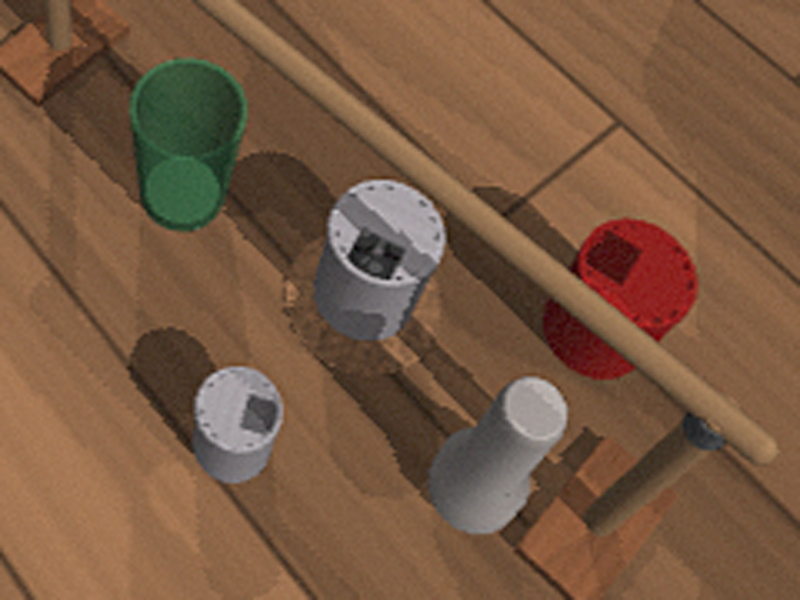

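Emit:
play_rows([
  [0.03,0,0,0,85],
  [0,0,0,0,85],
])

```text
time: 0.35
tool_pos: [0.2867, -0.6114, 0.2305]
tcp_rot: [-3.08, -0.614, -0.0]
wrist_force: [-0.6, 0.0, -0.2]
width: 0.995
```

Emit:
play_rows([
  [0,0.06,0,0,85],
  [0,0.06,0,0,85],
  [0,0.06,0,0,85],
  [0,0.06,0,0,85],
  [0,0.06,0,0,85],
])

```text
time: 0.98
tool_pos: [0.3988, -0.8895, 0.231]
tcp_rot: [3.081, 0.611, -0.001]
wrist_force: [1.1, -1.3, 1.0]
width: 0.995
```

Emit:
play_rows([
  [0,0.06,0,0,85],
  [0,0.06,0,0,85],
  [0,0.06,0,0,85],
])

```text
time: 1.35
tool_pos: [0.4264, -0.9625, 0.2]
tcp_rot: [3.0, 0.595, 0.028]
wrist_force: [0.0, -0.4, 0.4]
width: 0.993
```

```bash
cat > h.py <<'E'
from workcell import *
import numpy as np,cv2
from scipy.spatial.transform import Rotation as R
def ray(n,u,v,z):
    i=camera_info(n);P=np.array(i["pose"]);d=P[:3,:3]@np.linalg.inv(i["intrinsics"])@[u,v,1]
    o=P[:3,3];return o+d*(z-o[2])/d[2]
def st():
    s=read_state();M=R.from_rotvec(s["tcp_rot"]).as_matrix()
    print("t",round(s["time"],2),"q",s["q"].round(3),"p",s["tool_pos"].round(4),"\nx",M[:,0].round(3),"y",M[:,1].round(3),"z",M[:,2].round(3),"F",s["wrist_force"].round(2),"w",round(s["width"],3));return s,M
E
python3 - <<'E'
from h import *
st()
T=lambda u,v,z:ray("top",80+u/4,125+v/4,z).round(4)
S=lambda u,v,z:ray("side",240+u*.3,210+v*.3,z).round(4)
print("lid",T(460,292,.094),S(386,232,.094));print("slot",T(448,267,.094),S(378,253,.094))
print("coaster",T(478,304,.004))
print("tumbler",T(680,203,.115),S(188,108,.115));print("tum foot",S(182,192,.003))
print("torch top",T(208,214,.15),S(534,408,.15))
print("rail",T(10,275,.205),T(800,193,.205),ray("top",325,168,.205))
for p in((381,224),(464,205),(482,266),(401,288)):print("tray",ray("top",*p,.05).round(3))
E
```

```text
t 1.35 q [-1.178  1.123  0.317  0.002  1.617  0.002] p [ 0.4264 -0.9625  0.2   ] 
x [0.924 0.382 0.002] y [ 0.38  -0.921  0.085] z [ 0.034 -0.078 -0.996] F [ 0.04 -0.41  0.45] w 0.993
lid [0.6062 0.1901 0.094 ] [0.6072 0.1938 0.094 ]
slot [0.6206 0.1974 0.094 ] [0.6201 0.2005 0.094 ]
coaster [0.6117 0.1945 0.004 ]
tumbler [0.6547 0.0635 0.115 ] [0.6547 0.067  0.115 ]
tum foot [0.6545 0.0676 0.003 ]
torch top [0.6404 0.3197 0.15  ] [0.6401 0.3217 0.15  ]
rail [0.5977 0.4046 0.205 ] [ 0.6434 -0.0047  0.205 ] [ 0.65505852 -0.09822982  0.205     ]
tray [ 0.554 -0.242  0.05 ]
tray [ 0.6   -0.439  0.05 ]
tray [ 0.457 -0.475  0.05 ]
tray [ 0.405 -0.286  0.05 ]
```

Emit:
play_rows([
  [0,0.06,0,0,85],
  [0,0.06,0,0,85],
  [0,0.06,0,0,85],
  [0,0.06,0,0,85],
  [0,0.06,0,0,85],
])

```text
time: 1.98
tool_pos: [0.4517, -1.0362, 0.1988]
tcp_rot: [2.793, 0.554, 0.093]
wrist_force: [0.1, 0.4, 0.3]
width: 0.996
```

```bash
python3 -c "
from h import *
st()"
```

```text
t 1.98 q [-1.184  1.137  0.318  0.008  1.386 -0.005] p [ 0.4517 -1.0362  0.1988] 
x [0.924 0.383 0.007] y [ 0.364 -0.883  0.296] z [ 0.119 -0.271 -0.955] F [0.13 0.36 0.31] w 0.996
```

Emit:
play_rows([
  [0,-0.058,-0.018,0,85],
  [0,-0.058,-0.018,0,85],
  [0,-0.058,-0.018,0,85],
  [0,-0.058,-0.018,0,85],
  [0,-0.058,-0.018,0,85],
])

```text
time: 2.6
tool_pos: [0.3463, -0.7814, 0.2018]
tcp_rot: [2.792, 0.554, 0.093]
wrist_force: [0.2, -0.6, 0.4]
width: 0.997
```

Emit:
play_rows([
  [0,-0.058,-0.018,0,85],
  [0,-0.058,-0.018,0,85],
  [0,-0.058,-0.018,0,85],
  [0,-0.058,-0.018,0,85],
  [0,-0.058,-0.018,0,85],
])

```text
time: 3.22
tool_pos: [0.2303, -0.5009, 0.201]
tcp_rot: [2.792, 0.554, 0.093]
wrist_force: [-0.3, -0.2, 1.8]
width: 0.998
```

Emit:
play_rows([
  [0,-0.058,-0.018,0,85],
  [0,-0.058,-0.018,0,85],
  [0,-0.058,-0.018,0,85],
])

```text
time: 3.6
tool_pos: [0.1609, -0.333, 0.2001]
tcp_rot: [2.792, 0.554, 0.093]
wrist_force: [0.0, 0.3, 0.9]
width: 0.991
```

```bash
python3 -c "
from h import *
st()"
```

```text
t 3.6 q [-1.2   -0.581  2.413  0.015  1.009 -0.027] p [ 0.1609 -0.333   0.2001] 
x [0.924 0.383 0.006] y [ 0.364 -0.883  0.296] z [ 0.119 -0.271 -0.955] F [0.02 0.33 0.94] w 0.991
```

Emit:
play_rows([
  [0,-0.055,-0.018,0,85],
  [0,-0.055,-0.018,0,85],
  [0,-0.055,-0.018,0,85],
  [0,-0.055,-0.018,0,85],
  [0,-0.055,-0.018,0,85],
])

```text
time: 4.22
tool_pos: [0.136, -0.1621, 0.1785]
tcp_rot: [2.884, 0.558, 0.01]
wrist_force: [-0.2, -0.5, -0.4]
width: 0.993
```

```bash
python3 -c "
from h import *
st()"
```

```text
t 4.22 q [-0.825 -0.945  2.571 -0.104  1.339  0.378] p [ 0.136  -0.1621  0.1785] 
x [ 0.928  0.37  -0.032] y [ 0.369 -0.908  0.2  ] z [ 0.045 -0.197 -0.979] F [-0.16 -0.52 -0.38] w 0.993
```

Emit:
play_rows([
  [-0.05,0.02,0,0,85],
  [-0.05,0.0,0,0,85],
  [-0.02,-0.05,-0.01,0,85],
  [0,-0.05,-0.01,0,85],
  [0,-0.05,-0.01,0,85],
])

```text
time: 4.85
tool_pos: [0.0353, -0.1804, 0.1728]
tcp_rot: [2.995, 0.584, -0.001]
wrist_force: [-0.4, -0.2, 0.0]
width: 0.993
```

```bash
python3 -c "
from h import *
st()"
```

```text
t 4.85 q [-1.54  -0.945  2.571  0.014  1.426 -0.356] p [ 0.0353 -0.1804  0.1728] 
x [ 0.927  0.375 -0.018] y [ 0.375 -0.923  0.089] z [ 0.017 -0.089 -0.996] F [-0.4  -0.22  0.02] w 0.993
```

Emit:
play_rows([
  [0,-0.05,0,0,85],
  [0,-0.05,0,0,85],
])

```text
time: 5.1
tool_pos: [0.001, -0.16, 0.1714]
tcp_rot: [3.059, 0.601, 0.014]
wrist_force: [-0.6, -1.3, 0.5]
width: 1.0
```

```bash
python3 -c "
from h import *
st()"
```

```text
t 5.1 q [-1.76  -0.945  2.571  0.017  1.496 -0.578] p [ 0.001  -0.16    0.1714] 
x [0.926 0.379 0.004] y [ 0.378 -0.925  0.026] z [ 0.014 -0.022 -1.   ] F [-0.6  -1.33  0.51] w 1.0
```

Emit:
play_rows([
  [0.022,0.052,-0.02,0,85],
  [0.022,0.052,-0.02,0,85],
  [0.022,0.052,-0.02,0,85],
  [0.022,0.052,-0.02,0,85],
  [0.022,0.052,-0.02,0,85],
])

```text
time: 5.72
tool_pos: [0.1963, -0.3536, 0.2771]
tcp_rot: [3.058, 0.599, 0.015]
wrist_force: [-1.7, 0.5, 0.9]
width: 0.995
```

Emit:
play_rows([
  [0.052,-0.033,-0.012,0,85],
  [0.052,-0.033,-0.012,0,85],
  [0.052,-0.033,-0.012,0,85],
  [0.052,-0.033,-0.012,0,85],
  [0.052,-0.033,-0.012,0,85],
])

```text
time: 6.35
tool_pos: [0.3719, -0.1009, 0.3341]
tcp_rot: [3.058, 0.598, 0.02]
wrist_force: [0.6, -1.2, 0.2]
width: 0.999
```

```bash
python3 -c "
from h import *
st()"
```

```text
t 6.35 q [-0.315 -0.375  2.026 -0.016  1.467  0.871] p [ 0.3719 -0.1009  0.3341] 
x [0.926 0.377 0.008] y [ 0.377 -0.926  0.028] z [ 0.018 -0.023 -1.   ] F [ 0.65 -1.21  0.23] w 0.999
```

Emit:
play_rows([
  [0.055,-0.021,0,0,85],
  [0.055,-0.021,0,0,85],
  [0.055,-0.021,0,0,85],
  [0.055,-0.021,0,0,85],
  [0.055,-0.021,0,0,85],
])

```text
time: 6.98
tool_pos: [0.5874, 0.0989, 0.3334]
tcp_rot: [3.059, 0.599, 0.019]
wrist_force: [0.4, -0.5, 0.0]
width: 0.994
```

Emit:
play_rows([
  [0.055,-0.021,0,0,85],
  [0.055,-0.021,0,0,85],
  [0.055,-0.021,0,0,85],
  [0.055,-0.021,0,0,85],
  [0.055,-0.021,0,0,85],
])

```text
time: 7.6
tool_pos: [0.8033, 0.2991, 0.3334]
tcp_rot: [3.06, 0.599, 0.019]
wrist_force: [0.6, -0.4, 0.2]
width: 0.993
```

Emit:
play_rows([
  [0.06,-0.018,0,0,85],
  [0.06,-0.018,0,0,85],
  [0.06,0,0,0,85],
  [0.06,0,0,0,85],
  [0.06,0,0,0,85],
])

```text
time: 8.22
tool_pos: [0.9535, 0.3907, 0.2928]
tcp_rot: [3.075, 0.604, 0.178]
wrist_force: [0.7, -1.0, 0.2]
width: 0.992
```

```bash
python3 -c "
from h import *
st()"
```

```text
t 8.22 q [ 0.373  1.031  0.318 -0.023  1.682  1.552] p [0.9535 0.3907 0.2928] 
x [0.92  0.377 0.11 ] y [ 0.377 -0.926  0.025] z [ 0.112  0.019 -0.994] F [ 0.7  -0.95  0.16] w 0.992
```

Emit:
play_rows([
  [0.062,0,0,0,85],
  [0.062,0,0,0,85],
  [0.062,0,0,0,85],
  [0.062,0,0,0,85],
  [0.062,0,0,0,85],
])

```text
time: 8.85
tool_pos: [1.033, 0.4219, 0.2764]
tcp_rot: [-3.004, -0.594, -0.503]
wrist_force: [-0.6, -0.0, 0.0]
width: 0.995
```

Emit:
play_rows([
  [0.062,0,0,0,85],
  [0.062,0,0,0,85],
  [0.062,0,0,0,85],
  [0.062,0,0,0,85],
  [0.062,0,0,0,85],
])

```text
time: 9.48
tool_pos: [1.0909, 0.4464, 0.3226]
tcp_rot: [-2.895, -0.576, -0.813]
wrist_force: [0.6, -0.6, 0.5]
width: 0.994
```

```bash
python3 -c "
from h import *
st()"
```

```text
t 9.47 q [ 0.371  1.05   0.317 -0.014  1.232  1.55 ] p [1.0909 0.4464 0.3226] 
x [0.788 0.334 0.517] y [ 0.377 -0.926  0.024] z [ 0.487  0.175 -0.856] F [ 0.58 -0.59  0.52] w 0.994
```

Emit:
play_rows([
  [0.062,0,0,0,85],
  [0.062,0,0,0,85],
  [0.062,0,0,0,85],
  [0.062,0,0,0,85],
  [0.062,0,0,0,85],
])

```text
time: 10.1
tool_pos: [1.1239, 0.4629, 0.4183]
tcp_rot: [-2.762, -0.554, -1.094]
wrist_force: [0.1, 0.1, 0.2]
width: 0.997
```

Emit:
play_rows([
  [0.062,0,0,0,85],
  [0.062,0,0,0,85],
  [0.062,0,0,0,85],
])

```text
time: 10.48
tool_pos: [1.1298, 0.4671, 0.4935]
tcp_rot: [-2.676, -0.539, -1.246]
wrist_force: [-0.5, -0.7, 0.5]
width: 0.99
```

```bash
python3 -c "
from h import *
st()"
```

```text
t 10.47 q [ 0.373  0.952  0.312 -0.006  1.011  1.547] p [1.1298 0.4671 0.4935] 
x [0.593 0.261 0.762] y [ 0.377 -0.926  0.024] z [ 0.712  0.273 -0.647] F [-0.45 -0.72  0.49] w 0.99
```

Emit:
play_rows([
  [0.062,0,0,0,85],
])

```text
time: 10.6
tool_pos: [1.1295, 0.4676, 0.5206]
tcp_rot: [-2.647, -0.534, -1.294]
wrist_force: [0.7, 0.1, -0.1]
width: 0.991
```

```bash
cat >> h.py <<'E'
def go(*pts,step=.06):
    s,M=st();p=s["tool_pos"]
    for t in pts:
        d=M.T@(np.array(t)-p);n=int(np.ceil(np.linalg.norm(d)/step));print("->",np.round(t,4),n,"rows of",(d/n).round(4));p=np.array(t)
E
python3 -c "
from h import *
s,M=st();g=np.array([.607,.192,.062]);T=g+.021*M[:,2]
go([.42,.11,.36],T-.13*M[:,2],T)"
```

```text
t 10.6 q [ 0.373  0.934  0.312 -0.005  0.99   1.546] p [1.1295 0.4676 0.5206] 
x [0.565 0.25  0.786] y [ 0.377 -0.926  0.024] z [ 0.734  0.283 -0.618] F [ 0.66  0.11 -0.07] w 0.991
t 10.6 q [ 0.373  0.934  0.312 -0.005  0.99   1.546] p [1.1295 0.4676 0.5206] 
x [0.565 0.25  0.786] y [ 0.377 -0.926  0.024] z [ 0.734  0.283 -0.618] F [ 0.66  0.11 -0.07] w 0.991
-> [0.42 0.11 0.36] 14 rows of [-0.0441  0.0043 -0.0373]
-> [0.527  0.1612 0.1293] 5 rows of [-0.0216 -0.0025  0.0471]
-> [0.6224 0.1979 0.049 ] 3 rows of [ 0.     -0.      0.0433]
```

Emit:
play_rows([
  [-0.044,0.004,-0.037,0,85],
  [-0.044,0.004,-0.037,0,85],
  [-0.044,0.004,-0.037,0,85],
  [-0.044,0.004,-0.037,0,85],
  [-0.044,0.004,-0.037,0,85],
])

```text
time: 11.22
tool_pos: [0.897, 0.3512, 0.4697]
tcp_rot: [-2.647, -0.535, -1.294]
wrist_force: [0.3, -0.4, 1.2]
width: 0.996
```

Emit:
play_rows([
  [-0.044,0.004,-0.037,0,85],
  [-0.044,0.004,-0.037,0,85],
  [-0.044,0.004,-0.037,0,85],
  [-0.044,0.004,-0.037,0,85],
  [-0.044,0.004,-0.037,0,85],
])

```text
time: 11.85
tool_pos: [0.6448, 0.2253, 0.4119]
tcp_rot: [-2.647, -0.535, -1.295]
wrist_force: [-0.6, 0.2, 1.0]
width: 0.996
```

Emit:
play_rows([
  [-0.044,0.004,-0.037,0,85],
  [-0.044,0.004,-0.037,0,85],
  [-0.044,0.004,-0.037,0,85],
  [-0.044,0.004,-0.037,0,85],
  [0,0,0,0,85],
])

```text
time: 12.48
tool_pos: [0.4419, 0.1237, 0.366]
tcp_rot: [-2.647, -0.532, -1.301]
wrist_force: [1.2, -0.9, 0.2]
width: 0.997
```

```bash
python3 -c "
from h import *
s,M=st();g=np.array([.607,.192,.062]);T=g+.021*M[:,2]
go(T-.13*M[:,2],T)"
```

```text
t 12.47 q [ 0.007 -0.837  2.432  0.432  0.717  0.979] p [0.4419 0.1237 0.366 ] 
x [0.562 0.25  0.788] y [ 0.374 -0.927  0.026] z [ 0.737  0.28  -0.615] F [ 1.17 -0.85  0.21] w 0.997
t 12.47 q [ 0.007 -0.837  2.432  0.432  0.717  0.979] p [0.4419 0.1237 0.366 ] 
x [0.562 0.25  0.788] y [ 0.374 -0.927  0.026] z [ 0.737  0.28  -0.615] F [ 1.17 -0.85  0.21] w 0.997
-> [0.5266 0.1614 0.129 ] 5 rows of [-0.0259 -0.0019  0.0437]
-> [0.6225 0.1979 0.0491] 3 rows of [0.     0.     0.0433]
```

Emit:
play_rows([
  [-0.026,-0.002,0.044,0,85],
  [-0.026,-0.002,0.044,0,85],
  [-0.026,-0.002,0.044,0,85],
  [-0.026,-0.002,0.044,0,85],
  [-0.026,-0.002,0.044,0,85],
])

```text
time: 13.1
tool_pos: [0.5187, 0.1672, 0.1844]
tcp_rot: [-2.621, -0.549, -1.287]
wrist_force: [0.5, 0.4, 0.2]
width: 0.992
```

```bash
python3 -c "
from h import *
s,M=st();g=np.array([.607,.192,.062]);T=g+.021*M[:,2]
go(T-.13*M[:,2],T)
cv2.imwrite('pics/s1.png',read_camera('side')[160:400,200:500,::-1].repeat(2,0).repeat(2,1))"
```

```text
t 13.1 q [ 0.13  -0.377  2.568  1.314  0.221  0.082] p [0.5187 0.1672 0.1844] 
x [0.559 0.25  0.79 ] y [ 0.397 -0.918  0.009] z [ 0.728  0.309 -0.613] F [0.5  0.42 0.2 ] w 0.992
t 13.1 q [ 0.13  -0.377  2.568  1.314  0.221  0.082] p [0.5187 0.1672 0.1844] 
x [0.559 0.25  0.79 ] y [ 0.397 -0.918  0.009] z [ 0.728  0.309 -0.613] F [0.5  0.42 0.2 ] w 0.992
-> [0.5277 0.1583 0.1288] 1 rows of [-0.0412  0.0111  0.0379]
-> [0.6223 0.1985 0.0491] 3 rows of [-0.      0.      0.0433]
```

View pics/s1.png

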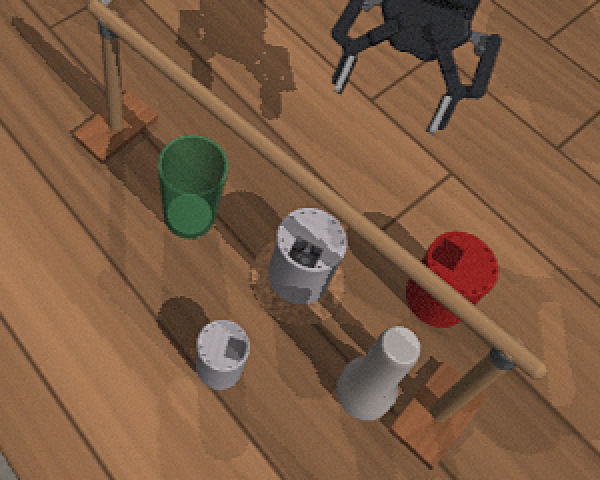

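```bash
cat > k.py <<'E'
import numpy as np
from scipy.spatial.transform import Rotation as R
from scipy.optimize import least_squares
D=np.array([[.2648,1.6054,1.2737,.6743,.22996],[1.123,.317,1.617,1.0527,.2],[1.137,.318,1.386,1.1304,.1988],[-.581,2.413,1.009,.3698,.2001],[.934,.312,.99,1.2225,.5206],[.952,.312,1.011,1.2225,.4935],[1.05,.317,1.232,1.1787,.3226]])
q2,q23,q235=D[:,0],D[:,0]+D[:,1],D[:,0]+D[:,1]+D[:,2]
O=np.ones(len(D));Z=0*O
A=np.r_[np.c_[O,Z,np.sin(q2),np.sin(q23),np.cos(q23),np.sin(q235)],np.c_[Z,O,np.cos(q2),np.cos(q23),-np.sin(q23),np.cos(q235)]]
b=np.r_[D[:,3],D[:,4]];C,*_=np.linalg.lstsq(A,b,rcond=None)
def fk(q):
    r0,h,a,bb,c,d=C
    e=lambda ax,t:R.from_euler(ax,t)
    R1=e('z',q[0]);R2=R1*e('y',q[1]);R3=R2*e('y',q[2]);R5=R3*e('z',q[3])*e('y',q[4]);R6=R5*e('z',q[5])
    return R1.apply([r0,0,h])+R2.apply([0,0,a])+R3.apply([c,0,bb])+R5.apply([0,0,d]),R6.as_matrix()
lo=np.array([-2.63,-.94,.31,-1.31,0,-2.55]);hi=np.array([2.63,2.18,2.57,4.45,2.66,2.55])
def ik(p,M,s):
    f=lambda q:np.r_[fk(q)[0]-p,.3*(fk(q)[1]-M).ravel()]
    r=least_squares(f,np.clip(s,lo+1e-3,hi-1e-3),bounds=(lo,hi));return r.x,r.cost
E
python3 - <<'E'
from h import *
from k import *
print(C.round(4),np.abs(A@C-b).max())
s,M=st();print(fk(s["q"])[0].round(4),(fk(s["q"])[1]).round(3))
for t in([.5277,.1583,.1288],[.6223,.1985,.0491],[.6223,.1985,.2]):
  for z in([0.1,-.2,2.5,0,.4,1.5],[.1,-.2,2.5,3.1,.4,-1.5]):
    x,c=ik(np.array(t),M,z);print(t,x.round(3),c)
E
```

```text
[0.0014 0.2532 0.511  0.5659 0.0026 0.3471] 0.00044102474529075786
t 13.15 q [ 0.13  -0.374  2.57   1.325  0.221  0.071] p [0.5184 0.1674 0.1827] 
x [0.561 0.25  0.789] y [ 0.398 -0.917  0.008] z [ 0.726  0.309 -0.614] F [-0.37 -0.83 -0.13] w 0.996
[0.522  0.1426 0.1827] [[-0.398  0.561  0.726]
 [ 0.917  0.25   0.309]
 [-0.008  0.789 -0.614]]
[0.5277, 0.1583, 0.1288] [ 0.181 -0.207  2.57   2.101  0.205  0.881] 5.8993822101147e-05
[0.5277, 0.1583, 0.1288] [ 0.181 -0.207  2.57   2.101  0.205  0.881] 5.8993822101262265e-05
[0.6223, 0.1985, 0.0491] [0.241 0.198 2.423 2.811 0.402 0.196] 2.0737736817311782e-24
[0.6223, 0.1985, 0.0491] [0.241 0.198 2.423 2.811 0.402 0.196] 4.431750457933478e-20
[0.6223, 0.1985, 0.2] [ 0.241 -0.132  2.358  1.472  0.128  1.561] 4.530270952619921e-24
[0.6223, 0.1985, 0.2] [ 0.241 -0.132  2.358  1.472  0.128  1.561] 4.809223714007435e-23
```

```bash
python3 - <<'E'
s=open('k.py').read()
s=s.replace("R1.apply([r0,0,h])","R1.apply([r0,.025,h])").replace("R6.as_matrix()","(R6*e('z',np.pi/2)).as_matrix()")
open('k.py','w').write(s)
E
python3 - <<'E'
from h import *
from k import *
s,M=st();print(fk(s["q"])[0].round(4),np.abs(fk(s["q"])[1]-M).max().round(3))
q=s["q"];T=np.array([.607,.192,.062])+.021*M[:,2]
for k,n in((.13,'pre'),(.10,''),(.06,''),(0,'grasp')):
    q,c=ik(T-k*M[:,2],M,q);print(n,(T-k*M[:,2]).round(3),q.round(3),c)
for n,t in(('lift',T+[0,0,.03]),('back',T+[-.1,-.04,.09]),('mid',[.55,.0,.3]),('pour',np.array([.55,-.34,.14])+.021*M[:,2])):
    q,c=ik(np.array(t),M,q);print(n,np.round(t,3),q.round(3),c)
for f in(30,60,90,120,150,180,210,-30,-90,-150,-180,-210):
    if f==-30:q0=None
    Mf=M@R.from_euler('z',f,degrees=True).as_matrix()
    if f==30 or f==-30:qq=q
    qq,c=ik(np.array(t),Mf,qq);print(f,qq.round(3),c)
E
```

```text
t 13.15 q [ 0.13  -0.374  2.57   1.325  0.221  0.071] p [0.5184 0.1674 0.1827] 
x [0.561 0.25  0.789] y [ 0.398 -0.917  0.008] z [ 0.726  0.309 -0.614] F [-0.37 -0.83 -0.13] w 0.996
[0.5188 0.1674 0.1827] 0.0
pre [0.528 0.158 0.129] [ 0.095 -0.209  2.57   1.92   0.258 -0.567] 6.682299625628282e-05
 [0.55  0.168 0.11 ] [ 0.117 -0.114  2.563  2.281  0.298 -0.921] 1.589050869045348e-22
 [0.579 0.18  0.086] [ 0.144  0.019  2.512  2.504  0.347 -1.134] 8.028398280440957e-25
grasp [0.622 0.198 0.049] [ 0.176  0.196  2.425  2.685  0.415 -1.3  ] 2.5879160990482626e-24
lift [0.622 0.198 0.079] [ 0.176  0.12   2.421  2.588  0.345 -1.195] 9.32179254332119e-25
back [0.522 0.158 0.139] [ 0.098 -0.249  2.57   1.766  0.245 -0.406] 8.462330261747599e-05
mid [0.55 0.   0.3 ] [-0.425 -0.431  2.367  0.988  0.77   0.143] 8.924407217398584e-22
pour [ 0.565 -0.334  0.127] [-0.999  0.282  2.079  1.161  1.013 -0.624] 5.903822688722408e-31
30 [-0.999  0.282  2.079  1.161  1.013 -0.1  ] 5.8932348888531386e-30
60 [-0.999  0.282  2.079  1.161  1.013  0.424] 3.337024918272742e-28
90 [-0.999  0.282  2.079  1.161  1.013  0.947] 7.526643836536272e-26
120 [-0.999  0.282  2.079  1.161  1.013  1.471] 1.2117582519934124e-22
150 [-0.999  0.282  2.079  1.161  1.013  1.994] 3.787022301638709e-29
180 [-0.999  0.282  2.079  1.161  1.013  2.518] 1.405778523364686e-20
210 [-1.04   0.358  2.226  1.476  0.994  2.55 ] 0.0053769738051153955
-30 [-0.999  0.282  2.079  1.161  1.013 -1.147] 2.0530413196382723e-25
-90 [-0.999  0.282  2.079  1.161  1.013 -2.194] 3.32540935440256e-20
-150 [-0.803  0.153  1.975  0.787  0.898 -2.55 ] 0.011222063961716412
-180 [-0.556  0.016  2.09   0.439  0.581 -2.55 ] 0.028872258408790052
-210 [-0.402  0.014  2.345 -0.106  0.    -2.55 ] 0.03838803139523223
```

```bash
python3 -c "
from h import *
s,M=st();g=np.array([.607,.192,.062]);T=g+.021*M[:,2]
go(T-.095*M[:,2]);go(T-.095*M[:,2],step=.045)"
```

```text
t 13.15 q [ 0.13  -0.374  2.57   1.325  0.221  0.071] p [0.5184 0.1674 0.1827] 
x [0.561 0.25  0.789] y [ 0.398 -0.917  0.008] z [ 0.726  0.309 -0.614] F [-0.37 -0.83 -0.13] w 0.996
t 13.15 q [ 0.13  -0.374  2.57   1.325  0.221  0.071] p [0.5184 0.1674 0.1827] 
x [0.561 0.25  0.789] y [ 0.398 -0.917  0.008] z [ 0.726  0.309 -0.614] F [-0.37 -0.83 -0.13] w 0.996
-> [0.5533 0.1691 0.1074] 2 rows of [-0.0197  0.0059  0.036 ]
t 13.15 q [ 0.13  -0.374  2.57   1.325  0.221  0.071] p [0.5184 0.1674 0.1827] 
x [0.561 0.25  0.789] y [ 0.398 -0.917  0.008] z [ 0.726  0.309 -0.614] F [-0.37 -0.83 -0.13] w 0.996
-> [0.5533 0.1691 0.1074] 2 rows of [-0.0197  0.0059  0.036 ]
```

Emit:
play_rows([
  [-0.01,0.003,0.018,0,85],
  [-0.01,0.003,0.018,0,85],
  [-0.01,0.003,0.018,0,85],
  [-0.01,0.003,0.018,0,85],
  [0,0,0,0,85],
])

```text
time: 13.78
tool_pos: [0.5512, 0.169, 0.1122]
tcp_rot: [-2.62, -0.549, -1.282]
wrist_force: [-0.3, -0.2, -0.7]
width: 0.998
```

```bash
python3 -c "
from h import *
s,M=st();g=np.array([.607,.192,.062]);T=g+.021*M[:,2]
go(T,step=.03)"
```

```text
t 13.78 q [ 0.119 -0.115  2.558  2.262  0.293 -0.899] p [0.5512 0.169  0.1122] 
x [0.562 0.249 0.789] y [ 0.399 -0.917  0.006] z [ 0.725  0.311 -0.615] F [-0.34 -0.21 -0.68] w 0.998
t 13.78 q [ 0.119 -0.115  2.558  2.262  0.293 -0.899] p [0.5512 0.169  0.1122] 
x [0.562 0.249 0.789] y [ 0.399 -0.917  0.006] z [ 0.725  0.311 -0.615] F [-0.34 -0.21 -0.68] w 0.998
-> [0.6222 0.1985 0.0491] 4 rows of [-0.0006  0.0002  0.0249]
```

Emit:
play_rows([
  [-0.0006,0,0.025,0,85],
  [-0.0006,0,0.025,0,85],
  [-0.0006,0,0.025,0,85],
  [-0.0006,0,0.025,0,85],
  [0,0,0,0,85],
])

```text
time: 14.4
tool_pos: [0.6238, 0.2007, 0.0511]
tcp_rot: [-2.616, -0.551, -1.286]
wrist_force: [-0.4, 0.3, -1.1]
width: 0.997
```

```bash
python3 -c "
from h import *
s,M=st()
a=read_camera('side')[220:370,260:460,::-1];b=read_camera('top')[130:280,110:310,::-1]
cv2.imwrite('pics/s2.png',cv2.resize(np.hstack([a,b]),(800,300),interpolation=2))"
```

```text
t 14.4 q [ 0.177  0.194  2.422  2.676  0.414 -1.29 ] p [0.6238 0.2007 0.0511] 
x [0.558 0.25  0.791] y [ 0.401 -0.916  0.006] z [ 0.727  0.313 -0.612] F [-0.36  0.28 -1.07] w 0.997
```

View pics/s2.png

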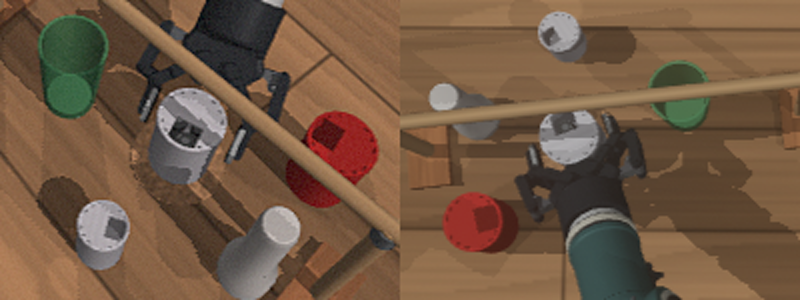

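Emit:
play_rows([
  [0,0,0,0,60],
  [0,0,0,0,55],
  [0,0,0,0,55],
  [0,0,0,0,55],
  [0,0,0,0,55],
], squeeze=60)

```text
time: 15.12
tool_pos: [0.6236, 0.1997, 0.052]
tcp_rot: [-2.615, -0.549, -1.291]
wrist_force: [-1.7, -1.2, 6.3]
width: 0.766
```

```bash
python3 - <<'E'
from h import *
from k import *
s,M=st();p=s["tool_pos"];q=s["q"]
# lift a little, draw back toward robot under rail, then over to tray
tr=[p+[0,0,.03],p+[-.02,-.1,.05],p+[-.04,-.25,.1],np.array([.55,-.2,.2]),np.array([.55,-.34,.2])+.021*M[:,2],np.array([.55,-.34,.16])+.021*M[:,2]]
a=p
for t in tr:
    q,c=ik(t,M,q);print(np.round(t,3),q.round(2),"%.1e"%c)
go(*tr,step=.055)
E
```

```text
t 15.12 q [ 0.176  0.192  2.424  2.681  0.416 -1.295] p [0.6236 0.1997 0.052 ] 
x [0.557 0.249 0.793] y [ 0.399 -0.917  0.008] z [ 0.729  0.312 -0.609] F [-1.69 -1.2   6.3 ] w 0.766
[0.624 0.2   0.082] [ 0.18  0.12  2.42  2.59  0.35 -1.19] 6.1e-25
[0.604 0.1   0.102] [-0.1   0.01  2.48  2.01  0.43 -0.81] 1.0e-20
[ 0.584 -0.05   0.152] [-0.52 -0.07  2.42  1.42  0.69 -0.49] 7.6e-19
[ 0.55 -0.2   0.2 ] [-0.86 -0.03  2.27  1.16  0.97 -0.44] 1.4e-24
[ 0.565 -0.333  0.187] [-1.    0.19  2.05  1.1   1.07 -0.51] 8.7e-20
[ 0.565 -0.333  0.147] [-1.    0.25  2.07  1.14  1.03 -0.59] 2.7e-19
t 15.12 q [ 0.176  0.192  2.424  2.681  0.416 -1.295] p [0.6236 0.1997 0.052 ] 
x [0.557 0.249 0.793] y [ 0.399 -0.917  0.008] z [ 0.729  0.312 -0.609] F [-1.69 -1.2   6.3 ] w 0.766
-> [0.6236 0.1997 0.082 ] 1 rows of [ 0.0238  0.0002 -0.0183]
-> [0.6036 0.0997 0.102 ] 2 rows of [-0.0101  0.0419 -0.029 ]
-> [ 0.5836 -0.0503  0.152 ] 3 rows of [-0.0029  0.0433 -0.0306]
-> [ 0.55 -0.2   0.2 ] 3 rows of [-0.006   0.0414 -0.0335]
-> [ 0.5653 -0.3334  0.1872] 3 rows of [-0.0116  0.0428 -0.0076]
-> [ 0.5653 -0.3334  0.1472] 1 rows of [-0.0317 -0.0003  0.0244]
```

```bash
python3 - <<'E'
from h import *
from k import *
s,M=st();p=s["tool_pos"];q=s["q"]
tr=[p+[0,0,.03],p+[-.056,-.02,.034],p+[-.062,-.1,.04],p+[-.068,-.25,.1],np.array([.55,-.2,.2]),np.array([.55,-.34,.19])+.021*M[:,2]]
a=p
for t in tr:
  for f in(.5,1):
    q,c=ik(a+f*(t-a),M,q);print(np.round(a+f*(t-a),3),q.round(2),"%.1e"%c)
  a=t
go(*tr,step=.055)
E
```

```text
t 15.12 q [ 0.176  0.192  2.424  2.681  0.416 -1.295] p [0.6236 0.1997 0.052 ] 
x [0.557 0.249 0.793] y [ 0.399 -0.917  0.008] z [ 0.729  0.312 -0.609] F [-1.69 -1.2   6.3 ] w 0.766
[0.624 0.2   0.067] [ 0.18  0.16  2.42  2.64  0.38 -1.25] 1.4e-18
[0.624 0.2   0.082] [ 0.18  0.12  2.42  2.59  0.35 -1.19] 5.8e-18
[0.596 0.19  0.084] [ 0.16  0.06  2.48  2.56  0.35 -1.18] 2.7e-26
[0.568 0.18  0.086] [ 0.15  0.    2.54  2.52  0.36 -1.15] 1.9e-15
[0.565 0.14  0.089] [ 0.02 -0.03  2.55  2.27  0.4  -0.99] 1.2e-19
[0.562 0.1   0.092] [-0.11 -0.05  2.56  2.05  0.45 -0.87] 1.3e-21
[0.559 0.025 0.122] [-0.35 -0.11  2.53  1.64  0.57 -0.6 ] 2.9e-26
[ 0.556 -0.05   0.152] [-0.56 -0.13  2.47  1.39  0.72 -0.49] 5.7e-21
[ 0.553 -0.125  0.176] [-0.73 -0.09  2.38  1.25  0.86 -0.46] 1.1e-20
[ 0.55 -0.2   0.2 ] [-0.86 -0.03  2.27  1.16  0.97 -0.44] 2.9e-25
[ 0.558 -0.267  0.189] [-0.94  0.09  2.17  1.14  1.02 -0.5 ] 1.6e-28
[ 0.565 -0.333  0.177] [-1.    0.21  2.06  1.11  1.06 -0.53] 6.0e-28
t 15.12 q [ 0.176  0.192  2.424  2.681  0.416 -1.295] p [0.6236 0.1997 0.052 ] 
x [0.557 0.249 0.793] y [ 0.399 -0.917  0.008] z [ 0.729  0.312 -0.609] F [-1.69 -1.2   6.3 ] w 0.766
-> [0.6236 0.1997 0.082 ] 1 rows of [ 0.0238  0.0002 -0.0183]
-> [0.5676 0.1797 0.086 ] 2 rows of [-0.0165 -0.002  -0.0247]
-> [0.5616 0.0997 0.092 ] 2 rows of [-0.0092  0.0355 -0.0165]
-> [ 0.5556 -0.0503  0.152 ] 3 rows of [ 0.0023  0.0452 -0.0293]
-> [ 0.55 -0.2   0.2 ] 3 rows of [-0.0008  0.0451 -0.0267]
-> [ 0.5653 -0.3334  0.1772] 3 rows of [-0.0142  0.0428 -0.0055]
```

Emit:
play_rows([
  [0.012,0,-0.009,0,55],
  [0.012,0,-0.009,0,55],
  [-0.011,-0.0015,-0.016,0,55],
  [-0.011,-0.0015,-0.016,0,55],
  [-0.011,-0.0015,-0.017,0,55],
])

```text
time: 15.75
tool_pos: [0.5649, 0.1796, 0.0822]
tcp_rot: [-2.622, -0.55, -1.281]
wrist_force: [-0.6, 0.1, -2.8]
width: 0.762
```

Emit:
play_rows([
  [-0.006,0.024,-0.011,0,55],
  [-0.006,0.024,-0.011,0,55],
  [-0.006,0.024,-0.011,0,55],
  [0.002,0.034,-0.022,0,55],
  [0.002,0.034,-0.022,0,55],
])

```text
time: 16.38
tool_pos: [0.5574, 0.0237, 0.1198]
tcp_rot: [-2.62, -0.55, -1.281]
wrist_force: [1.4, -0.3, -1.6]
width: 0.762
```

```bash
python3 - <<'E'
from h import *
s,M=st()
go(np.array([.55,-.2,.2]),np.array([.55,-.34,.19])+.021*M[:,2],step=.05)
E
```

```text
t 16.38 q [-0.348 -0.109  2.532  1.622  0.571 -0.593] p [0.5574 0.0237 0.1198] 
x [0.562 0.25  0.788] y [ 0.399 -0.917  0.007] z [ 0.725  0.311 -0.615] F [ 1.44 -0.25 -1.63] w 0.762
t 16.38 q [-0.348 -0.109  2.532  1.622  0.571 -0.593] p [0.5574 0.0237 0.1198] 
x [0.562 0.25  0.788] y [ 0.399 -0.917  0.007] z [ 0.725  0.311 -0.615] F [ 1.44 -0.25 -1.63] w 0.762
-> [ 0.55 -0.2   0.2 ] 5 rows of [ 0.0006  0.0405 -0.0248]
-> [ 0.5652 -0.3335  0.1771] 3 rows of [-0.0143  0.0428 -0.0055]
```

Emit:
play_rows([
  [0,0.04,-0.025,0,55],
  [0,0.04,-0.025,0,55],
  [0,0.04,-0.025,0,55],
  [0,0.04,-0.025,0,55],
  [0,0.04,-0.025,0,55],
])

```text
time: 17.0
tool_pos: [0.5467, -0.1989, 0.1982]
tcp_rot: [-2.619, -0.549, -1.283]
wrist_force: [1.0, 0.4, -3.8]
width: 0.759
```

Emit:
play_rows([
  [-0.014,0.043,-0.0055,0,55],
  [-0.014,0.043,-0.0055,0,55],
  [-0.014,0.043,-0.0055,0,55],
  [0,0,0,0,55],
  [0,0,0,0,55],
])

```text
time: 17.62
tool_pos: [0.5633, -0.3308, 0.1755]
tcp_rot: [-2.617, -0.548, -1.284]
wrist_force: [-0.4, 0.9, -3.2]
width: 0.757
```

```bash
python3 - <<'E'
from h import *
s,M=st()
F=[]
for i in range(6):read_camera('top');F.append(read_state()["wrist_force"])
print(np.mean(F,0),np.std(F,0))
E
```

```text
t 17.62 q [-1.001  0.206  2.062  1.109  1.057 -0.524] p [ 0.5633 -0.3308  0.1755] 
x [0.56  0.248 0.79 ] y [ 0.399 -0.917  0.005] z [ 0.726  0.313 -0.613] F [-0.41  0.91 -3.21] w 0.757
[ 0.20966166  0.02619578 -2.74485115] [0.39207641 0.46441825 0.3678983 ]
```

Emit:
play_rows([
  [-0.018,0,0.014,0.029,55],
  [-0.018,0,0.014,0.029,55],
  [0,0,0,0.029,55],
  [0,0,0,0.029,55],
  [0,0,0,0.029,55],
])

```text
time: 18.55
tool_pos: [0.5634, -0.3284, 0.1322]
tcp_rot: [-2.345, 0.601, -0.942]
wrist_force: [-0.2, -0.6, -3.1]
width: 0.76
```

Emit:
play_rows([
  [0,0,0,0.029,55],
  [0,0,0,0.029,55],
  [0,0,0,0.029,55],
  [0,0,0,0.029,55],
  [0,0,0,0.029,55],
])

```text
time: 19.18
tool_pos: [0.5634, -0.3285, 0.1324]
tcp_rot: [-1.732, 1.478, -0.496]
wrist_force: [0.4, -0.1, -3.7]
width: 0.761
```

Emit:
play_rows([
  [0,0,0,0.029,55],
  [0,0,0,0.029,55],
  [0,0,0,0.029,55],
  [0,0,0,0.029,55],
  [0,0,0,0.029,55],
])

```text
time: 19.8
tool_pos: [0.5635, -0.3284, 0.1324]
tcp_rot: [-0.886, 2.045, -0.005]
wrist_force: [-0.8, -0.3, -2.1]
width: 0.755
```

Emit:
play_rows([
  [0,0,0,0.02,55],
  [0,0,0,0,55],
  [0,0,0,0,55],
  [0,0,0,0,55],
])

```text
time: 20.3
tool_pos: [0.5634, -0.3287, 0.1321]
tcp_rot: [-0.763, 2.095, 0.061]
wrist_force: [-0.5, 0.2, -2.9]
width: 0.759
```

```bash
python3 - <<'E'
from h import *
s,M=st()
a=read_camera('side')[40:240,160:360,::-1];b=read_camera('top')[150:350,340:540,::-1]
cv2.imwrite('pics/s3.png',cv2.resize(np.hstack([a,b]),(800,400),interpolation=2))
E
```

```text
t 20.3 q [-0.999  0.268  2.087  1.159  1.018  2.239] p [ 0.5634 -0.3287  0.1321] 
x [-0.424 -0.497 -0.757] y [-0.54   0.81  -0.229] z [ 0.727  0.311 -0.612] F [-0.46  0.23 -2.87] w 0.759
```

View pics/s3.png

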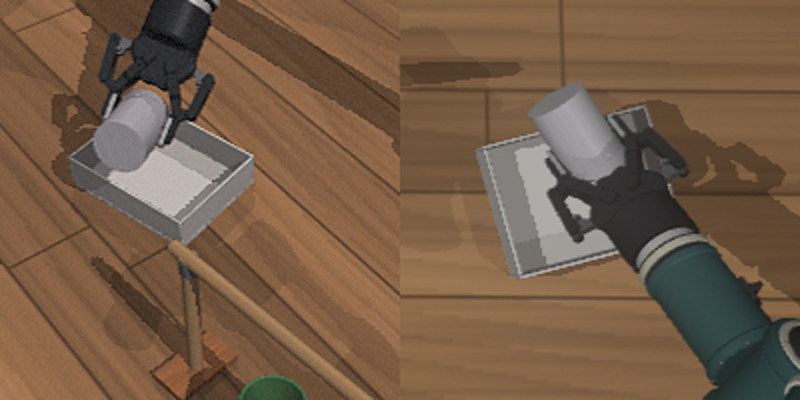

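Emit:
play_rows([
  [0,0,0,0.02,55],
  [0,0,0,0.02,55],
  [0,0,0,0,55],
  [0,0,0,0,55],
  [0,0,0,0,55],
])

```text
time: 21.02
tool_pos: [0.5633, -0.3288, 0.132]
tcp_rot: [-0.495, 2.181, 0.198]
wrist_force: [0.2, 0.1, -2.7]
width: 0.763
```

Emit:
play_rows([
  [0,0,0,-0.029,55],
  [0,0,0,-0.029,55],
  [0,0,0,-0.029,55],
  [0,0,0,-0.029,55],
  [0,0,0,0.029,55],
])

```text
time: 21.65
tool_pos: [0.5633, -0.3288, 0.132]
tcp_rot: [-1.062, 1.962, -0.1]
wrist_force: [-0.4, 0.1, -3.5]
width: 0.763
```

Emit:
play_rows([
  [0,0,0,0.029,55],
  [0,0,0,0.029,55],
  [0,0,0,0.029,55],
  [0,0,0,0,55],
  [0,0,0,0,55],
])

```text
time: 22.28
tool_pos: [0.5633, -0.3288, 0.132]
tcp_rot: [-0.498, 2.18, 0.197]
wrist_force: [-0.7, -0.4, -2.5]
width: 0.761
```

```bash
python3 - <<'E'
from h import *
s,M=st()
F=[]
for i in range(4):
    b=read_camera('top');F.append(read_state()["wrist_force"])
print(np.mean(F,0).round(2))
a=read_camera('side')[40:240,160:360,::-1];b=b[150:350,340:540,::-1]
cv2.imwrite('pics/s4.png',cv2.resize(np.hstack([a,b]),(800,400),interpolation=2))
E
```

```text
t 22.27 q [-1.     0.268  2.087  1.159  1.018  2.488] p [ 0.5633 -0.3288  0.132 ] 
x [-0.544 -0.281 -0.79 ] y [-0.418  0.908 -0.035] z [ 0.727  0.311 -0.612] F [-0.69 -0.37 -2.53] w 0.761
[ 0.33  0.04 -2.95]
```

View pics/s4.png

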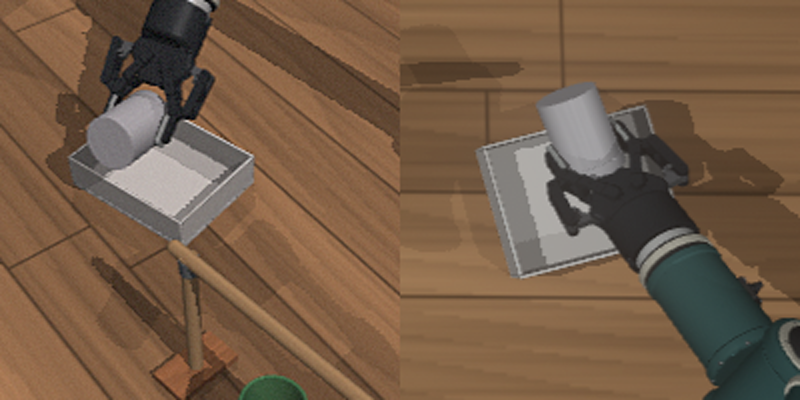

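Emit:
play_rows([
  [0,0,0,-0.029,55],
  [0,0,0,-0.029,55],
  [0,0,0,0,55],
  [0,0,0,0,55],
  [0,0,0,0,55],
])

```text
time: 23.15
tool_pos: [0.5633, -0.3288, 0.132]
tcp_rot: [-0.877, 2.049, 0.0]
wrist_force: [0.4, -0.1, -3.0]
width: 0.763
```

Emit:
play_rows([
  [0,0,0,-0.029,55],
  [0,0,0,0,55],
  [0,0,0,0,55],
  [0,0,0,0,55],
])

```text
time: 23.65
tool_pos: [0.5633, -0.3288, 0.132]
tcp_rot: [-1.06, 1.963, -0.099]
wrist_force: [1.1, -0.8, -3.0]
width: 0.758
```

```bash
python3 - <<'E'
from h import *
s,M=st()
F=[]
for i in range(4):
    b=read_camera('top');F.append(read_state()["wrist_force"])
print(np.mean(F,0).round(2))
E
```

```text
t 23.65 q [-1.     0.268  2.087  1.159  1.018  1.947] p [ 0.5633 -0.3288  0.132 ] 
x [-0.251 -0.709 -0.659] y [-0.639  0.633 -0.437] z [ 0.727  0.311 -0.612] F [ 1.08 -0.79 -2.95] w 0.758
[-0.24  0.12 -2.72]
```

Emit:
play_rows([
  [0,0,0,0.028,55],
  [0.016,0,-0.012,0,55],
  [-0.016,0,0.012,0,55],
  [0.016,0,-0.012,0,55],
  [-0.016,0,0.012,0,55],
])

```text
time: 24.48
tool_pos: [0.5623, -0.3306, 0.1311]
tcp_rot: [-0.883, 2.048, -0.006]
wrist_force: [0.1, -0.2, -3.0]
width: 0.762
```

Emit:
play_rows([
  [0,0,0,0.029,55],
  [0.016,0,-0.012,0,55],
  [-0.016,0,0.012,0,55],
  [0.016,0,-0.012,0.029,55],
  [-0.016,0,0.012,0,55],
])

```text
time: 25.1
tool_pos: [0.5637, -0.3321, 0.1313]
tcp_rot: [-0.499, 2.181, 0.194]
wrist_force: [0.5, -0.3, -2.3]
width: 0.762
```

```bash
python3 - <<'E'
from h import *
s,M=st()
F=[]
for i in range(5):
    b=read_camera('top');F.append(read_state()["wrist_force"])
print(np.mean(F,0).round(2))
E
```

```text
t 25.1 q [-1.002  0.273  2.081  1.158  1.018  2.487] p [ 0.5637 -0.3321  0.1313] 
x [-0.544 -0.283 -0.79 ] y [-0.418  0.908 -0.037] z [ 0.727  0.31  -0.613] F [ 0.53 -0.32 -2.33] w 0.762
[ 0.01  0.29 -3.1 ]
```

```bash
python3 - <<'E'
from h import *
def line(n,u,v):
    i=camera_info(n);P=np.array(i["pose"]);d=P[:3,:3]@np.linalg.inv(i["intrinsics"])@[u,v,1];return P[:3,3],d/np.linalg.norm(d)
def tri(a,b):
    A=np.zeros((3,3));y=np.zeros(3);L=[line("top",*a),line("side",*b)]
    for o,d in L:
        Q=np.eye(3)-np.outer(d,d);A+=Q;y+=Q@o
    x=np.linalg.solve(A,y);return x.round(4),[round(float(np.linalg.norm(np.cross(x-o,d))),4) for o,d in L]
print("s4 bottom",tri((424,198.5),(214,114)))
M=np.array([[-.544,-.418,.727],[-.281,.908,.311],[-.79,-.035,-.612]]);p=np.array([.5633,-.3288,.132])
u=M@[.79,.006,-.613];g=p-.021*M[:,2]
print("u",u.round(3),"g",g.round(3),"bottom pred",(g-.058*u).round(4))
a=read_camera('side')[60:200,170:310,::-1];b=read_camera('top')[170:310,370:510,::-1]
cv2.imwrite('pics/s5.png',cv2.resize(np.hstack([a,b]),(800,400),interpolation=2))
E
```

```text
s4 bottom (array([ 0.6002, -0.3177,  0.1458]), [0.0008, 0.0008])
u [-0.878 -0.407 -0.249] g [ 0.548 -0.335  0.145] bottom pred [ 0.599  -0.3117  0.1593]
```

View pics/s5.png

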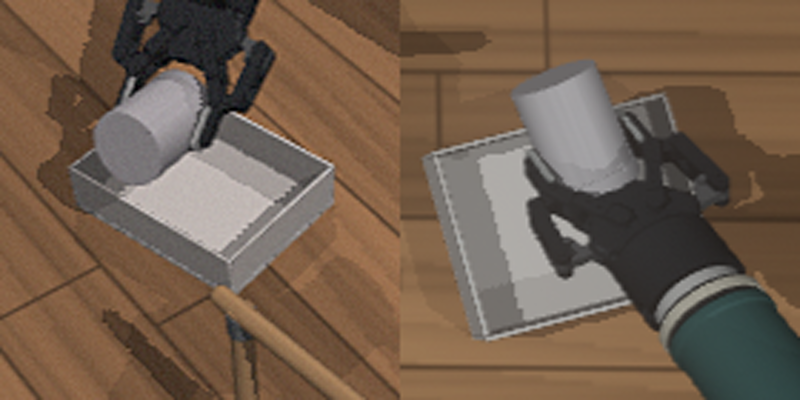

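```bash
python3 - <<'E'
from h import *
lsd=cv2.createLineSegmentDetector()
M=st()[1];u=M@[.79,.006,-.613];p=read_state()["tool_pos"];g=p-.021*M[:,2]
print("u pred",u.round(3))
for n,(r0,r1,c0,c1) in {"top":(185,245,400,470),"side":(75,130,195,250)}.items():
    im=read_camera(n);np.save(f"{n}.npy",im);i=camera_info(n);P=np.array(i["pose"]);K=np.array(i["intrinsics"])
    def pr(x):
        c=np.linalg.inv(P)@np.r_[x,1];c=K@c[:3];return c[:2]/c[2]
    print(n,"pred bottom,lid",pr(g-.058*u).round(1),pr(g+.032*u).round(1))
    gr=cv2.resize(cv2.cvtColor(im[r0:r1,c0:c1],cv2.COLOR_RGB2GRAY),None,fx=4,fy=4,interpolation=2)
    for l in lsd.detect(gr)[0][:,0]:
        L=np.hypot(*(l[2:]-l[:2]))/4
        if L>9:print((l/4+[c0,r0,c0,r0]).round(1),round(L,1))
E
```

```text
t 25.45 q [-1.     0.272  2.081  1.158  1.019  2.487] p [ 0.5647 -0.331   0.1322] 
x [-0.543 -0.285 -0.79 ] y [-0.421  0.906 -0.038] z [ 0.727  0.312 -0.612] F [-0.26 -0.58 -3.5 ] w 0.758
u pred [-0.877 -0.411 -0.249]
top pred bottom,lid [423.7 197.9] [438.9 235.4]
[400.9 219.2 414.5 215.9] 14.1
[430.5 236.8 439.5 236.9] 9.0
[418.7 238.2 412.9 229.4] 10.6
[447.1 210.7 453.5 219.9] 11.2
[455.9 218.4 448.4 209.7] 11.5
[417.3 221.7 426.8 232.5] 14.4
[450.9 208.8 458.3 217.7] 11.6
[415.1 224.4 421.8 233.6] 11.4
[424.1 232.4 416.2 222.3] 12.8
[423.5 200.2 412.7 203.5] 11.3
[439.8 194.5 469.5 194.6] 29.7
[400.2 194.2 418.9 194.3] 18.8
[416.1 196.1 400.2 196.1] 15.9
[463.6 196.1 443.9 196.2] 19.7
side pred bottom,lid [213.8 110.4] [233.5  96.4]
[237.3 111.9 222.7 124. ] 18.9
[215.5  87.1 212.   96.3] 9.8
[203.3 111.  195.  117.1] 10.3
[249.   98.8 244.9 107.7] 9.7
[200.1 122.6 211.  129. ] 12.7
[218.9 102.  225.4 109.7] 10.0
[249.8 120.9 239.  115.7] 12.0
[199.3  88.2 208.5  97.1] 12.8
```

Emit:
play_rows([
  [-0.0277,0,0.0215,-0.025,55],
  [-0.0119,0,0.0092,-0.025,55],
  [0.0119,0,-0.0092,0,55],
  [0.0277,0,-0.0215,0,55],
  [-0.0277,0,0.0215,0,55],
], squeeze=90)

```text
time: 26.18
tool_pos: [0.5933, -0.3228, 0.1395]
tcp_rot: [-0.823, 2.074, 0.022]
wrist_force: [0.5, -0.1, -1.8]
width: 0.756
```

Emit:
play_rows([
  [-0.0119,0,0.0092,0.02,55],
  [0.0119,0,-0.0092,0,55],
  [0.0277,0,-0.0215,0,55],
  [-0.0277,0,0.0215,0,55],
  [0.0277,0,-0.0215,0,55],
])

```text
time: 26.8
tool_pos: [0.5681, -0.3359, 0.1342]
tcp_rot: [-0.706, 2.114, 0.091]
wrist_force: [-0.1, -0.6, -1.4]
width: 0.749
```

```bash
python3 - <<'E'
from h import *
s,M=st()
F=[]
for i in range(5):
    b=read_camera('top');F.append(read_state()["wrist_force"])
print(np.mean(F,0).round(2))
E
```

```text
t 26.8 q [-1.     0.279  2.067  1.155  1.024  2.301] p [ 0.5681 -0.3359  0.1342] 
x [-0.451 -0.452 -0.77 ] y [-0.516  0.836 -0.187] z [ 0.728  0.313 -0.61 ] F [-0.13 -0.58 -1.38] w 0.749
[ 0.25 -0.42 -1.98]
```

Emit:
play_rows([
  [-0.0277,0,0.0215,0,55],
  [-0.0119,0,0.0092,0.02,55],
  [0.0119,0,-0.0092,0,55],
  [0.0277,0,-0.0215,0,55],
  [-0.0277,0,0.0215,0,55],
])

```text
time: 27.68
tool_pos: [0.5912, -0.3189, 0.1383]
tcp_rot: [-0.562, 2.165, 0.159]
wrist_force: [0.3, -0.3, -1.0]
width: 0.756
```

Emit:
play_rows([
  [-0.0119,0,0.0092,-0.029,55],
  [0.0119,0,-0.0092,-0.029,55],
  [0.0277,0,-0.0215,0,55],
  [-0.0277,0,0.0215,0,55],
  [0.0277,0,-0.0215,0,55],
])

```text
time: 28.3
tool_pos: [0.572, -0.3399, 0.1355]
tcp_rot: [-0.954, 2.013, -0.037]
wrist_force: [-0.6, -1.3, -0.6]
width: 0.762
```

```bash
python3 - <<'E'
from h import *
s,M=st()
F=[]
for i in range(6):
    b=read_camera('top');F.append(read_state()["wrist_force"])
print(np.mean(F,0).round(2))
a=read_camera('side')[40:240,160:360,::-1];b=b[150:350,340:540,::-1]
cv2.imwrite('pics/s6.png',cv2.resize(np.hstack([a,b]),(800,400),interpolation=2))
E
```

```text
t 28.3 q [-0.998  0.287  2.053  1.151  1.026  2.07 ] p [ 0.572  -0.3399  0.1355] 
x [-0.316 -0.637 -0.704] y [-0.61   0.704 -0.363] z [ 0.727  0.315 -0.611] F [-0.62 -1.28 -0.63] w 0.762
[-0.52 -1.   -1.14]
```

View pics/s6.png

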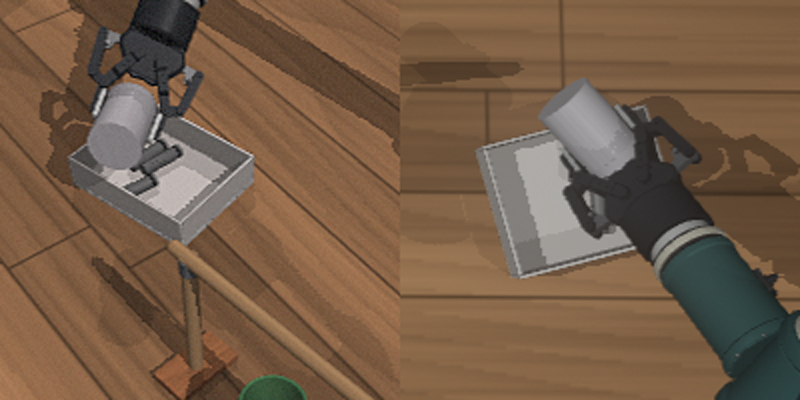

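Emit:
play_rows([
  [-0.028,-0.0145,-0.0244,0,55],
  [0,0,0,-0.029,55],
  [0,0,0,-0.029,55],
  [0,0,0,-0.029,55],
  [0,0,0,-0.029,55],
])

```text
time: 29.28
tool_pos: [0.5716, -0.3415, 0.1749]
tcp_rot: [-1.637, 1.566, -0.435]
wrist_force: [-0.7, 0.5, -0.9]
width: 0.756
```

Emit:
play_rows([
  [0,0,0,-0.029,55],
  [0,0,0,-0.029,55],
  [0,0,0,-0.029,55],
  [0,0,0,-0.029,55],
  [0,0,0,-0.029,55],
])

```text
time: 29.9
tool_pos: [0.5716, -0.3414, 0.1748]
tcp_rot: [-2.284, 0.726, -0.89]
wrist_force: [-0.8, -0.2, -0.8]
width: 0.752
```

Emit:
play_rows([
  [0,0,0,-0.029,55],
  [0,0,0,-0.029,55],
  [0,0,0,-0.029,55],
  [0,0,0,-0.029,55],
  [0,0,0,-0.015,55],
])

```text
time: 30.52
tool_pos: [0.5716, -0.3415, 0.1748]
tcp_rot: [-2.592, -0.267, -1.221]
wrist_force: [0.4, 0.3, -1.2]
width: 0.754
```

```bash
python3 - <<'E'
from h import *
s,M=st()
G=np.array([[.557,.399,.729],[.249,-.917,.312],[.793,.008,-.609]])
print("resid rotvec in tool (deg)",np.degrees(R.from_matrix(M.T@G).as_rotvec()).round(1))
E
```

```text
t 30.52 q [-1.     0.229  2.035  1.111  1.057 -0.314] p [ 0.5716 -0.3415  0.1748] 
x [0.629 0.054 0.775] y [ 0.275 -0.949 -0.157] z [ 0.727  0.312 -0.612] F [ 0.43  0.25 -1.17] w 0.754
resid rotvec in tool (deg) [ -0.    0.2 -12. ]
```

Turn the last 12° and hold upright and still for about 1.6 s.

Emit:
play_rows([
  [0,0,0,-0.0167,55],
  [0,0,0,-0.0166,55],
  [0,0,0,0,55],
  [0,0,0,0,55],
  [0,0,0,0,55],
])

```text
time: 31.15
tool_pos: [0.5715, -0.3419, 0.1748]
tcp_rot: [-2.617, -0.543, -1.286]
wrist_force: [0.4, -0.7, -1.7]
width: 0.747
```

Emit:
play_rows([
  [0,0,0,0,55],
  [0,0,0,0,55],
  [0,0,0,0,55],
  [0,0,0,0,55],
  [0,0,0,0,55],
])

```text
time: 31.78
tool_pos: [0.5714, -0.342, 0.1748]
tcp_rot: [-2.617, -0.544, -1.286]
wrist_force: [0.2, 1.1, -0.7]
width: 0.759
```

Emit:
play_rows([
  [0,0,0,0,55],
  [0,0,0,0,55],
  [0,0,0,0,55],
])

```text
time: 32.15
tool_pos: [0.5714, -0.342, 0.1747]
tcp_rot: [-2.617, -0.544, -1.286]
wrist_force: [0.2, 0.5, -0.9]
width: 0.757
```

```bash
python3 - <<'E'
from h import *
s,M=st()
F=[]
for i in range(10):
    b=read_camera('top');F.append(read_state()["wrist_force"])
print(np.mean(F,0).round(2),np.std(F,0).round(2))
a=read_camera('side')[20:220,150:350,::-1];b=b[150:350,340:540,::-1]
cv2.imwrite('pics/s7.png',cv2.resize(np.hstack([a,b]),(800,400),interpolation=2))
G=np.array([[.557,.399,.729],[.249,-.917,.312],[.793,.008,-.609]])
print("resid",np.degrees(R.from_matrix(M.T@G).as_rotvec()).round(1))
from k import *
q=s["q"];a0=s["tool_pos"]
T=np.array([.6236,.1997,.052])
tr=[np.array([.55,-.2,.2]),T+[-.068,-.25,.1],T+[-.062,-.1,.04],T+[-.056,-.02,.034],T+[0,0,.03],T+[0,0,.002]]
for t in tr:
    q,c=ik(t,M,q);print(np.round(t,3),q.round(2),"%.1e"%c)
go(*tr,step=.05)
E
```

```text
t 32.15 q [-1.     0.229  2.035  1.11   1.057 -0.519] p [ 0.5714 -0.342   0.1747] 
x [0.56  0.246 0.791] y [ 0.397 -0.918  0.004] z [ 0.727  0.311 -0.612] F [ 0.22  0.47 -0.86] w 0.757
[ 0.11 -0.1  -1.05] [0.43 0.41 0.36]
resid [-0.   0.2 -0.3]
[ 0.55 -0.2   0.2 ] [-0.86 -0.03  2.27  1.15  0.97 -0.44] 1.4e-27
[ 0.556 -0.05   0.152] [-0.55 -0.13  2.47  1.38  0.72 -0.47] 1.9e-19
[0.562 0.1   0.092] [-0.11 -0.05  2.56  2.04  0.45 -0.85] 9.1e-27
[0.568 0.18  0.086] [ 0.15 -0.    2.53  2.51  0.35 -1.14] 2.0e-23
[0.624 0.2   0.082] [ 0.18  0.12  2.42  2.58  0.34 -1.18] 2.8e-28
[0.624 0.2   0.054] [ 0.18  0.19  2.42  2.67  0.41 -1.28] 2.9e-29
t 32.7 q [-1.     0.229  2.035  1.11   1.057 -0.519] p [ 0.5714 -0.342   0.1748] 
x [0.56  0.246 0.791] y [ 0.397 -0.918  0.004] z [ 0.727  0.311 -0.612] F [ 0.32  0.11 -0.31] w 0.756
-> [ 0.55 -0.2   0.2 ] 3 rows of [ 0.0143 -0.0463  0.0044]
-> [ 0.5556 -0.0503  0.152 ] 4 rows of [ 0.0005 -0.0339  0.02  ]
-> [0.5616 0.0997 0.092 ] 4 rows of [-0.0018 -0.0339  0.0219]
-> [0.5676 0.1797 0.086 ] 2 rows of [ 0.0091 -0.0355  0.0165]
-> [0.6236 0.1997 0.082 ] 2 rows of [0.0166 0.0019 0.0247]
-> [0.6236 0.1997 0.054 ] 1 rows of [-0.0222 -0.0001  0.0171]
```

View pics/s7.png

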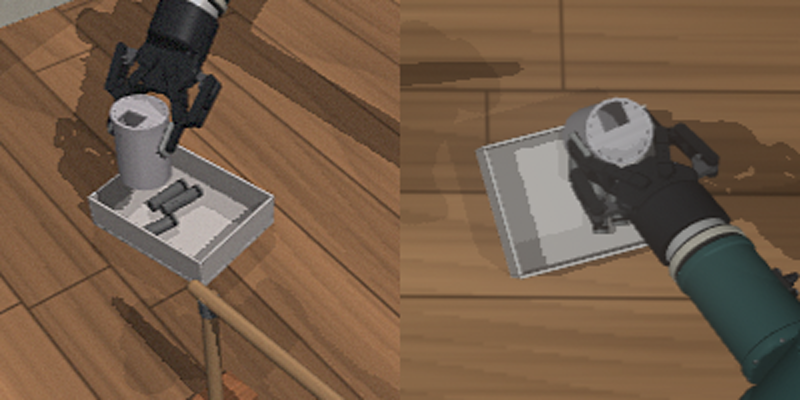

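```bash
python3 - <<'E'
from h import *
def line(n,u,v):
    i=camera_info(n);P=np.array(i["pose"]);d=P[:3,:3]@np.linalg.inv(i["intrinsics"])@[u,v,1];return P[:3,3],d/np.linalg.norm(d)
def tri(a,b):
    A=np.zeros((3,3));y=np.zeros(3);L=[line("top",*a),line("side",*b)]
    for o,d in L:
        Q=np.eye(3)-np.outer(d,d);A+=Q;y+=Q@o
    x=np.linalg.solve(A,y);return x,[round(float(np.linalg.norm(np.cross(x-o,d))),4) for o,d in L]
x,r=tri((450,215),(219,73.5));print("lid",x.round(4),r)
s,M=st();g=s["tool_pos"]-.021*M[:,2];print("g",g.round(4))
i=camera_info("side");P=np.array(i["pose"]);c=np.array(i["intrinsics"])@(np.linalg.inv(P)@np.r_[x-[0,0,.09],1])[:3];print("pred bottom if upright",c[:2]/c[2],"crop",(c[:2]/c[2]-[150,20])*2)
i=camera_info("top");P=np.array(i["pose"]);c=np.array(i["intrinsics"])@(np.linalg.inv(P)@np.r_[x-[0,0,.09],1])[:3];print("top crop",(c[:2]/c[2]-[340,150])*2+[400,0])
E
```

```text
lid [ 0.5558 -0.3475  0.2237] [0.0007, 0.0007]
t 32.7 q [-1.     0.229  2.035  1.11   1.057 -0.519] p [ 0.5714 -0.342   0.1748] 
x [0.56  0.246 0.791] y [ 0.397 -0.918  0.004] z [ 0.727  0.311 -0.612] F [ 0.32  0.11 -0.31] w 0.756
g [ 0.5561 -0.3486  0.1877]
pred bottom if upright [222.90848961 103.66561071] crop [145.81697922 167.33122142]
top crop [592.88562817 139.50317927]
```

Emit:
play_rows([
  [0.0143,-0.0463,0.0044,0,55],
  [0.0143,-0.0463,0.0044,0,55],
  [0.0143,-0.0463,0.0044,0,55],
  [0.0005,-0.034,0.02,0,55],
  [0.0005,-0.034,0.02,0,55],
])

```text
time: 33.33
tool_pos: [0.5526, -0.1238, 0.1766]
tcp_rot: [-2.618, -0.544, -1.288]
wrist_force: [0.1, -0.1, -1.0]
width: 0.756
```

Emit:
play_rows([
  [0.0005,-0.034,0.02,0,55],
  [0.0005,-0.034,0.02,0,55],
  [-0.0018,-0.034,0.022,0,55],
  [-0.0018,-0.034,0.022,0,55],
  [0,0,0,0,55],
])

```text
time: 33.95
tool_pos: [0.5563, 0.029, 0.1202]
tcp_rot: [-2.615, -0.548, -1.28]
wrist_force: [-0.0, 0.2, -1.4]
width: 0.749
```

```bash
python3 - <<'E'
from h import *
T=np.array([.6236,.1997,.052])
go(T+[-.062,-.1,.04],T+[-.056,-.02,.034],T+[0,0,.03],T+[0,0,.002],step=.04)
E
```

```text
t 33.95 q [-0.338 -0.113  2.536  1.629  0.569 -0.589] p [0.5563 0.029  0.1202] 
x [0.562 0.247 0.79 ] y [ 0.401 -0.916  0.002] z [ 0.724  0.315 -0.613] F [-0.01  0.21 -1.41] w 0.749
-> [0.5616 0.0997 0.092 ] 2 rows of [-0.0009 -0.0314  0.0217]
-> [0.5676 0.1797 0.086 ] 3 rows of [ 0.0061 -0.0236  0.0111]
-> [0.6236 0.1997 0.082 ] 2 rows of [0.0166 0.0021 0.0247]
-> [0.6236 0.1997 0.054 ] 1 rows of [-0.0221 -0.      0.0172]
```

Emit:
play_rows([
  [-0.0009,-0.0314,0.0217,0,55],
  [-0.0009,-0.0314,0.0217,0,55],
  [0.0061,-0.0236,0.0111,0,55],
  [0.0061,-0.0236,0.0111,0,55],
  [0.0061,-0.0236,0.0111,0,55],
])

```text
time: 34.58
tool_pos: [0.5717, 0.1761, 0.0887]
tcp_rot: [-2.618, -0.541, -1.289]
wrist_force: [1.8, -1.0, 0.4]
width: 0.757
```

Emit:
play_rows([
  [0.011,0.0014,0.0165,0,55],
  [0.011,0.0014,0.0165,0,55],
  [0.011,0.0014,0.0165,0,55],
  [0,0,0,0,55],
])

```text
time: 35.08
tool_pos: [0.6291, 0.1954, 0.0851]
tcp_rot: [-2.616, -0.542, -1.29]
wrist_force: [0.1, 0.3, -0.4]
width: 0.749
```

```bash
python3 - <<'E'
from h import *
T=np.array([.6236,.1997,.052])
go(T+[0,0,.004],step=.015)
E
```

```text
t 35.08 q [ 0.164  0.116  2.411  2.547  0.342 -1.157] p [0.6291 0.1954 0.0851] 
x [0.558 0.244 0.793] y [ 0.395 -0.919  0.004] z [ 0.729  0.311 -0.609] F [ 0.14  0.31 -0.42] w 0.749
-> [0.6236 0.1997 0.056 ] 2 rows of [-0.0126 -0.0031  0.0075]
```

Emit:
play_rows([
  [-0.0126,-0.0031,0.0075,0,55],
  [-0.0126,-0.0031,0.0075,0,55],
  [0,0,0,0,55],
])

```text
time: 35.45
tool_pos: [0.6191, 0.199, 0.0525]
tcp_rot: [-2.621, -0.542, -1.281]
wrist_force: [-0.8, 0.5, -2.3]
width: 0.76
```

Emit:
play_rows([
  [-0.0016,0,0.0012,0,55],
  [-0.0016,0,0.0012,0,55],
  [0,0,0,0,55],
])

```text
time: 35.83
tool_pos: [0.6216, 0.2, 0.0514]
tcp_rot: [-2.616, -0.543, -1.289]
wrist_force: [0.1, 0.0, -0.2]
width: 0.754
```

Emit:
play_rows([
  [-0.0012,0,0.0009,0,55],
  [0,0,0,0,55],
  [0,0,0,0,55],
])

```text
time: 36.2
tool_pos: [0.6226, 0.2006, 0.0513]
tcp_rot: [-2.613, -0.544, -1.292]
wrist_force: [-0.5, -0.4, 7.0]
width: 0.753
```

Emit:
play_rows([
  [-0.0012,0,0.0009,0,55],
  [0,0,0,0,55],
  [0,0,0,0,55],
])

```text
time: 36.58
tool_pos: [0.6235, 0.2009, 0.0509]
tcp_rot: [-2.612, -0.543, -1.295]
wrist_force: [-0.3, -0.2, 7.8]
width: 0.751
```

```bash
python3 - <<'E'
from h import *
s,M=st()
F=[]
for i in range(4):
    b=read_camera('top');F.append(read_state()["wrist_force"])
print(np.mean(F,0).round(2))
E
```

```text
t 36.58 q [ 0.179  0.197  2.426  2.696  0.426 -1.304] p [0.6235 0.2009 0.0509] 
x [0.555 0.244 0.796] y [ 0.397 -0.918  0.004] z [ 0.731  0.313 -0.606] F [-0.33 -0.15  7.78] w 0.751
[-0.85 -0.68  7.16]
```

Emit:
play_rows([
  [0,0,0,0,72],
  [0,0,0,0,85],
  [0,0,0,0,85],
  [0,0,0,0,85],
])

```text
time: 37.28
tool_pos: [0.6205, 0.1999, 0.047]
tcp_rot: [-2.618, -0.544, -1.285]
wrist_force: [1.4, 0.2, -0.3]
width: 1.001
```

Emit:
play_rows([
  [0,0,-0.015,0,85],
  [0,0,-0.025,0,85],
  [0,0,-0.025,0,85],
  [0,0,-0.025,0,85],
  [0,0,0,0,85],
])

```text
time: 37.9
tool_pos: [0.5549, 0.1716, 0.1034]
tcp_rot: [-2.617, -0.545, -1.289]
wrist_force: [0.2, 0.4, 0.3]
width: 0.997
```

Emit:
play_rows([
  [0,0.025,-0.04,0,85],
  [0,0.025,-0.04,0,85],
  [0,0.025,-0.04,0,85],
  [0,0,0,0,85],
])

```text
time: 38.4
tool_pos: [0.5381, 0.105, 0.1639]
tcp_rot: [-2.596, -0.549, -1.294]
wrist_force: [1.3, 0.2, 0.7]
width: 0.993
```

```bash
python3 - <<'E'
from h import *
s,M=st()
a=read_camera('side')[60:400,170:480,::-1];b=read_camera('top')[110:310,80:500,::-1]
a=cv2.resize(a,None,fx=1.2,fy=1.2,interpolation=2);b=cv2.resize(b,(420,408-200+0),interpolation=2)
c=np.zeros((408,800,3),np.uint8);c[:408,:372]=a;c[:208,376:796]=b
cv2.imwrite('pics/s8.png',c)
E
```

```text
t 38.4 q [-0.118 -0.287  2.567  1.547  0.423 -0.315] p [0.5381 0.105  0.1639] 
x [0.551 0.242 0.799] y [ 0.407 -0.914 -0.004] z [ 0.729  0.327 -0.601] F [1.29 0.19 0.67] w 0.993
```

View pics/s8.png

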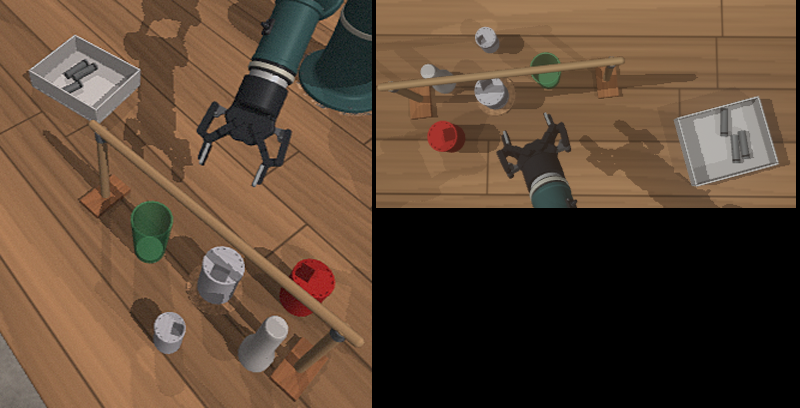

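```bash
python3 -c "
from workcell import *
print(finish_job())"
```

```text
the job is handed in; nothing more can be done
None
```

The job is handed in at about 38.5 s. All three cells are in the tray, and the tin is back upright on its coaster under the rail with the gripper clear of it.

- **Grasp:** The moves only allow turns about the tool's own axis. I got a lean of about 52° by pushing the arm past its reach limit, then took the tin from the robot's side under the rail.
- **Pour:** Tipping to about 104° (computed; a rough picture check suggested 100–104°) with one-sided rocking freed nothing, and the weight stayed at about 2.9 N. Rocking the other way was blocked by the last joint's range. Sharp shakes along the tin's axis freed all three cells.
- **Heft:** I held the tin upright and still for over 1 s and it read 1.05 N, against about 1.2 N for the empty tin. It hefted empty the first time, so I did not tip again.
- **Placing:** I lowered until the coaster pushed back with about 7 N, then let go and backed off.

**Last checks:** The final pictures show three cells in the tray, the tin upright on the coaster, and the tumbler, torch and rail where they stood. One check disagreed: with the tin tipped, its underside measured about 13 mm lower than my grasp model predicted. Another measurement before placing put the tin 4 to 7 mm higher in the jaws than at the grasp. It came down upright, and contact came within about 1 mm of the grasp height.

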